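Hang the sample carrier level on the stand pin

TASK

Hang the white sample carrier on the stand's ball-ended pin by the one hole in its lifting bar from which it hangs level with the jars as they are now loaded, pushed back along the pin against the brass collar. Go gently, feeling for the pin, whose clamp height is not measured, and never forcing the carrier against the stand. Let go with all four jars still in their wells, and leave the other things on the bench where they are.

Things in the scene. Friction and masses are not known exactly. Their poses are not given: they have to be found in the camera images.
- carrier: White carrier, loose, standing on the bench: tray 57 mm (x) by 219 (y), 22 high, four wells in a row along y (centres y = -81, -27, 27, 81 mm, floor 3 mm up); a blue logger is fixed outside the +y end, out to y = 139 mm. Origin: centre of the tray's underside; x through the bar, y along it, z up. Without jars: 260 g, centre of mass at y = +31 mm; the loaded one's is about 60 mm up.
- carrier_bar (a point): Centre of the carrier's upright lifting bar above the jars, 130 mm over the tray's underside, axes as the carrier's. The bar is 8 mm thick (x), 229 mm long (y), 60 mm high, its top edge 30 mm above this point. It can be gripped across its 8 mm anywhere along the top edge, best over the load's centre of mass.
- hole_middle (a point): Centre of the middle one of five 15 mm round holes through the bar along x, 44 mm below its top edge, 116 mm above the tray's underside. The five lie in a row along the carrier's y at -50.6, -25.3, 0, 25.3 and 50.6 mm from here. Just one lies over the centre of mass of the loaded carrier; from its neighbours it hangs some 25 degrees askew.
- full_jar_center (a point): Amber glass jar with black cap, 48 mm diameter, 92 mm high, full of wet sediment, about 320 g; stands in one of the carrier's four wells, which one differs from run to run. Point at its centre, 46 mm up.
- empty_a_center (a point): White plastic jar with blue cap, same size as the amber one, empty, 20 g, in another of the carrier's wells. Point at its centre, 46 mm up.
- empty_b_center (a point): White plastic jar with blue cap, same size as the amber one, empty, 20 g, in another of the carrier's wells. Point at its centre, 46 mm up.
- empty_c_center (a point): White plastic jar with blue cap, same size as the amber one, empty, 20 g, in another of the carrier's wells. Point at its centre, 46 mm up.
- stand: Laboratory stand, fixed: grey base 190 x 130 x 12 mm and a 12 mm steel column 248 mm tall. Origin: on the column's axis at bench level; the base reaches 160 mm to -x and 30 mm to +x. A clamp (32 mm) on the column carries a level steel pin, 8 mm in diameter, that runs from the column's axis along the stand's -x, right above y = 0; z up.
- under_ball (a point): Point on top of the stand's base, straight below the pin's end ball (12 mm, on the pin's axis, 104 mm in front of the column's axis); axes as the stand's. A brass stop collar of 22 mm sits on the pin from 30 to 42 mm behind this point (+x). The clamp's height is not measured and differs each time: the pin's axis is 175 to 225 mm above the bench; find it by touch or camera.
- spare_amber_center (a point): Bystander: an amber jar standing on the bench, 48 mm diameter, 92 mm high; centre, 46 mm up.
- spare_white_center (a point): Bystander: an empty white jar standing on the bench, 48 mm diameter, 92 mm high; centre, 46 mm up.
- beaker: Bystander: glass beaker, 70 mm diameter, 85 mm high; centre of its underside.
- wash_bottle: Bystander: white wash bottle with red spout, 68 mm diameter, 180 mm high; centre of its underside.
- dish: Bystander: glass dish, 90 mm diameter, 15 mm high; centre of its underside.
- spatula: Bystander: steel spatula lying on the bench, 180 mm long along its x; its underside.
- tube_rack: Bystander: cream tube rack with red-capped tubes, 100 x 200 mm, 82 mm high; centre of its underside.
Not all that is in view belongs to the job. What is shaped like the part that bears empty_b_center but green or pink is not meant.

How it is judged:
By the outcome, as a careful person would: the job done as asked, in the order asked, and still so for the second after the job is handed in, with the robot touching nothing.
It also fails if it takes over 61 s, if anything falls off the work surface, if the arm or the gripper's body presses on something with over 40 N, if the wrist force passes 120 N, or if a joint passes its speed limit or range.

ROBOT

A 6-joint arm with a two-finger parallel gripper is mounted at the origin on the work surface. World frame = base frame: x ahead of the robot, y to its left, z up, the work surface at z = 0. Lengths are in m, angles in rad, forces in N, time in s.
With the tool pointing down it reaches from about 0.35 to 0.975 m from the base axis. Payload 4.9 kg.
Tool frame: the origin (TCP) lies at the very end of the fingers, on their centre line; the grasp point (between the pads) lies 19 mm behind it; z points along the fingers, y is the direction in which the jaws open and shut (so a half turn about z gives the same grasp; the last joint's range is limited). The gripper opens to 85 mm and grips with 20 to 120 N. Pads are 22 mm wide; open, the fingers measure 114 mm over their backs; the gripper's body (76 mm by 85 mm) begins 54 mm behind the grasp point. The pads swing forward as they close: fully open they stand 13 mm farther back than shut.
Start: joints at [-1.366, 0.053, 1.613, -0, 1.476, -0.119], TCP at [0.199, -0.593, 0.231] pointing down, gripper open.
Joint ranges: [-3.01, 3.01], [-1.01, 2.22], [0.06, 2.58], [-1.02, 4.17], [0.09, 2.62], [-3.14, 3.14]. Speed limits (rad/s): [2.57, 2.57, 3.14, 3.14, 3.14, 3.14].

INTERFACE

Orientations are given as a unit quaternion [x, y, z, w].
In Python, from bench import r gives the robot as it stands.
- The arm moves only by the tool carry_out, never from a script. Its argument "rows" is a list of rows, each an object with "grip": the opening, from -1 (shut) to 1 (fully open); "offset": the shift along the world's x, y, z in cm, a list of three; "turn": the turn about the world's z in rad. In form: [{"grip": grip, "offset": [tx, ty, tz], "turn": turn}, ...]. A call has 1 to 20 rows; each row shifts and turns the commanded pose from where the row before left it; what a row does not reach is not made up. A row lasts 1/12 s, in which the tool goes at most 41.7 mm and 7.16 degrees, less where a joint would pass 70% of its speed; a pose out of reach is approached as far as the arm can. A call with a gripper value outside its range is refused whole. The fingers move at their own pace and stop on an object; "newtons" is the grip in N (left out, the last holds). Time passes only in rows, so rows that do not move let the fingers close. It gives the time, the measured TCP pose, the force and the opening at its end, in the units of the state.
- r.sense(): the state, without advancing time (a new reading comes with each control period).
- r.get_image(name): name is "scene" or "top"; returns the picture (420x560x3 uint8, red, green, blue); there is no depth.
- r.camera_info(name): a dict with "intrinsics" (3x3 intrinsics, pixels), "distortion" ([k1, k2, p1, p2, k3] as OpenCV has them; the pictures are not rectified), "R" (3x3) and "t" (3): a world point X has camera coordinates R X + t. Camera axes: x right, y down, z forward; pixel columns grow to the right and rows downward; lengths in m; the calibration is good to about 2 mm. A picture is of the moment at which its call begins. camera_info takes no time and is no camera call.
- r.hand_in(): hands the job in, once; it reports no verdict.
The state is a dict: "time": time; "joints": joint angles; "qd": joint speeds; "joint_efforts": joint torques, N m; "tool_pos": TCP position; "eef_rot": TCP orientation; "ft_force": force on the tool from outside, world axes, zero at the start; "wrist_torque": the same for the moment, N m; "width": finger opening in m.
Only numpy, scipy, OpenCV 4.12 (cv2) and the standard library are available. Lean on these libraries where they do the work, as an engineer would, in place of code of your own. Each camera call takes 0.05 s, during which the arm holds its last target.

## Working session

There is one attempt and no reset: what is moved stays moved. The work goes in short steps, Python scripts to look and compute and a tool call to move; the robot and the scene stay as the last step left them, time stands still between calls to the robot, and variables do not carry over. Pictures are saved under pics/ and viewed, and the job is handed in when it is done.

Besides the shell and the picture viewer there is one more tool, called after "Emit:" as name([rows], argument=value, ...), one row to a line, values as JSON. carry_out: Moves the arm, as the interface text tells. Its arguments: {"type":"object","properties":{"rows":{"type":"array","items":{"type":"object","properties":{"grip":{"type":"number"},"offset":{"type":"array","items":{"type":"number"}},"turn":{"type":"number"}}}},"newtons":{"type":"number"}},"required":["rows"]}

```bash
mkdir -p pics; ls
python3 - <<'E'
from bench import r
import cv2,numpy as np
s=r.sense()
for k in s: print(k,s[k])
for n in("scene","top"):
    im=r.get_image(n); cv2.imwrite(f"pics/{n}0.png",im[:,:,::-1])
    c=r.camera_info(n); print(n,{k:np.round(c[k],4).tolist() for k in c})
    print("campos",-np.array(c["R"]).T@np.array(c["t"]))
E
```

```text
pics
time 0.0
joints [-1.36600423e+00  5.33796086e-02  1.61430961e+00  2.64589930e-05
  1.47599829e+00 -1.18976039e-01]
qd [ 4.38886514e-04  5.08936127e-05 -2.65446466e-04 -1.99807152e-03
  1.66127391e-03 -3.32709439e-04]
joint_efforts [-8.32639271e-04 -3.93689203e+01 -3.70174742e+01 -2.31096192e-04
  7.30016400e-03 -1.57511363e-05]
tool_pos [ 0.19873111 -0.59189999  0.23003959]
eef_rot [ 9.86925027e-01  1.61176590e-01 -3.17725415e-05 -1.04702683e-03]
ft_force [0.12812286 0.45077498 0.66796668]
wrist_torque [ 0.01466413 -0.02132241  0.03237133]
width 0.08563640542511779
scene {'intrinsics': [[392.1312, 0.0, 278.2924], [0.0, 392.1312, 213.8494], [0.0, 0.0, 1.0]], 'distortion': [-0.0137, 0.0, 0.0, 0.0, 0.0], 'R': [[0.7841, 0.6204, -0.0186], [0.4022, -0.5307, -0.746], [-0.4727, 0.5775, -0.6657]], 't': [-0.439, -0.1261, 1.3973]}
campos [ 1.05538135 -0.60147739  0.82783274]
top {'intrinsics': [[493.2811, 0.0, 277.5854], [0.0, 493.2811, 204.7256], [0.0, 0.0, 1.0]], 'distortion': [0.0536, 0.0, 0.0, 0.0, 0.0], 'R': [[0.0044, -1.0, 0.0003], [-0.9815, -0.0044, -0.1914], [0.1914, 0.0006, -0.9815]], 't': [-0.0109, 0.5763, 1.7503]}
campos [ 0.23071183 -0.00935811  1.8282397 ]
```

View pics/scene0.png

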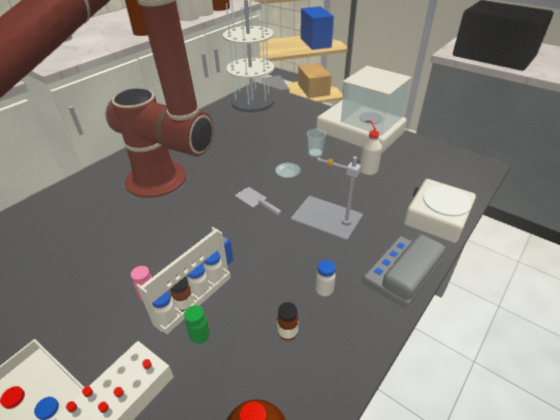

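View pics/top0.png

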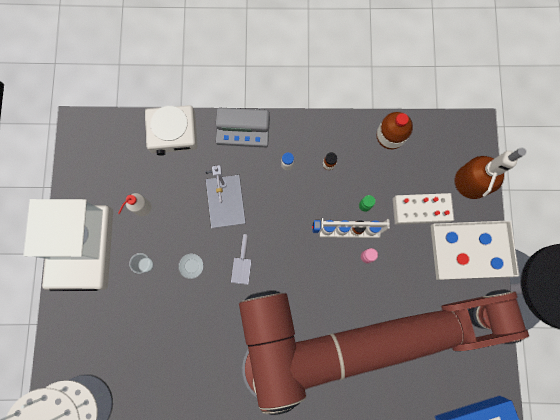

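Run:
```python
import cv2,numpy as np
a=cv2.imread("pics/scene0.png");b=cv2.imread("pics/top0.png")
c=cv2.resize(a[225:355,120:250],(600,600),interpolation=cv2.INTER_CUBIC);cv2.imwrite("pics/c1.png",c)
c=cv2.resize(b[185:275,300:400],(800,720)[:2],interpolation=cv2.INTER_CUBIC)[:600];cv2.imwrite("pics/c2.png",c)
c=cv2.resize(a[140:240,280:380],(600,600),interpolation=cv2.INTER_CUBIC);cv2.imwrite("pics/c3.png",c)
c=cv2.resize(b[155:235,190:260],(525,600),interpolation=cv2.INTER_CUBIC);cv2.imwrite("pics/c4.png",c)
```

```text
(no output)
```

View pics/c1.png

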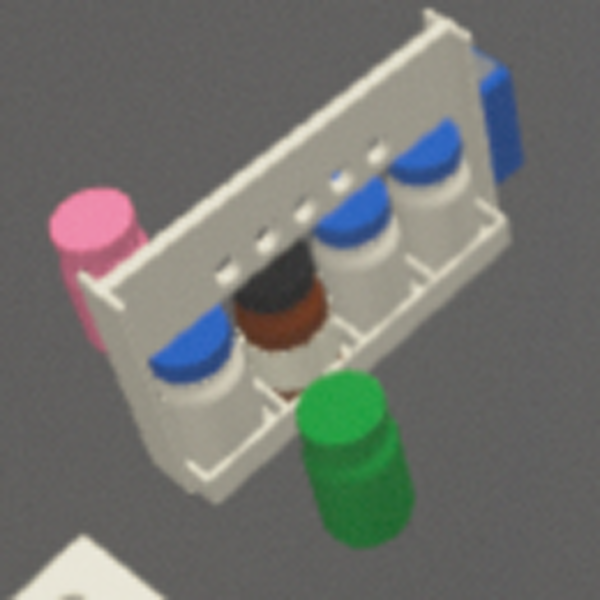

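View pics/c2.png

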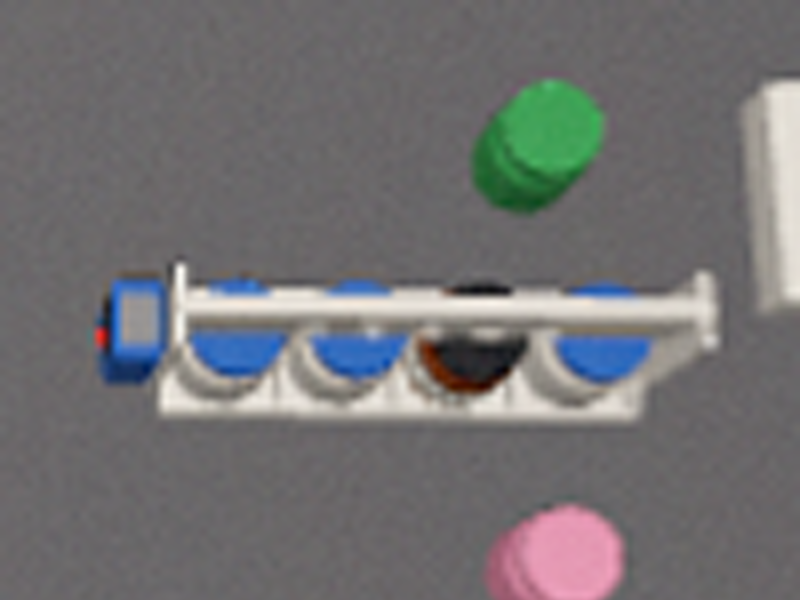

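View pics/c3.png

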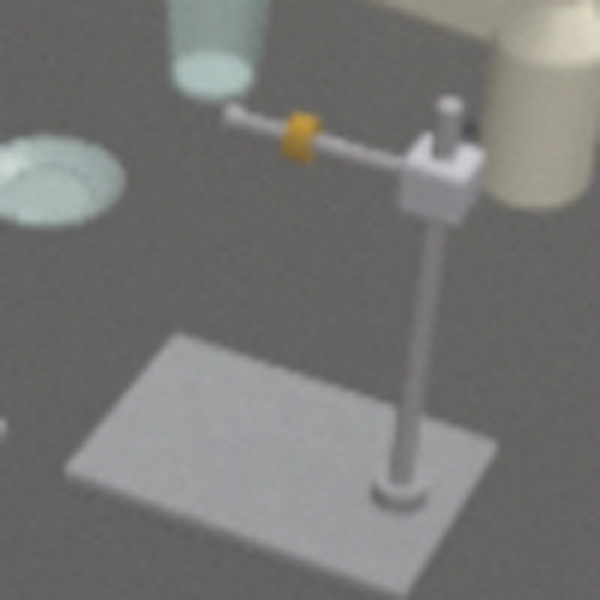

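View pics/c4.png

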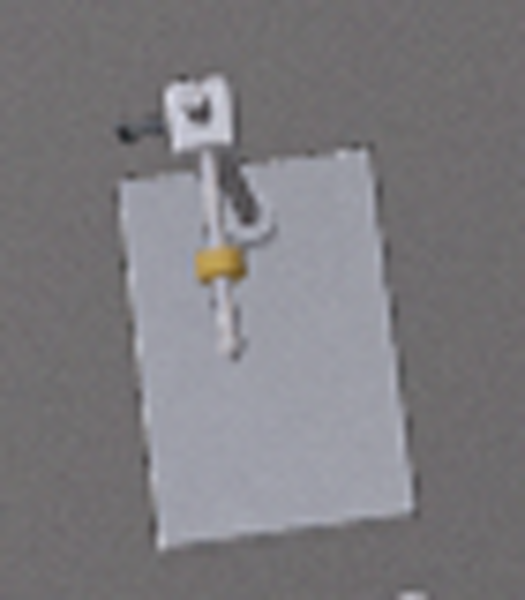

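```bash
cat > h.py <<'E'
import cv2,numpy as np
from bench import r
CI={n:{k:np.array(v,float) for k,v in r.camera_info(n).items()} for n in("scene","top")}
def ray(n,p):
    c=CI[n];u=cv2.undistortPoints(np.array([[p]],float),c["intrinsics"],c["distortion"])[0,0]
    d=c["R"].T@np.r_[u,1];return -c["R"].T@c["t"],d/np.linalg.norm(d)
def onz(n,p,z):
    o,d=ray(n,p);return o+d*(z-o[2])/d[2]
def tri(ps,pt):
    o1,d1=ray("scene",ps);o2,d2=ray("top",pt)
    A=np.stack([d1,-d2],1);s=np.linalg.lstsq(A,o2-o1,rcond=None)[0]
    a=o1+s[0]*d1;b=o2+s[1]*d2;return (a+b)/2,np.linalg.norm(a-b)
def proj(n,X):
    c=CI[n];return cv2.projectPoints(np.array([X],float),cv2.Rodrigues(c["R"])[0],c["t"],c["intrinsics"],c["distortion"])[0][0,0]
def crop(n,im,u0,v0,w,h,s,name): cv2.imwrite(name,cv2.resize(im[v0:v0+h,u0:u0+w],None,fx=s,fy=s,interpolation=cv2.INTER_CUBIC))
E
python3 - <<'E'
from h import *
np.set_printoptions(precision=4,suppress=True)
a=cv2.imread("pics/scene0.png");b=cv2.imread("pics/top0.png")
C=lambda u,v,s,p:(u+(p[0]+.5)/s-.5,v+(p[1]+.5)/s-.5)
H=np.array([onz("scene",C(120,225,600/130,p),.116) for p in [(228,272),(265,239),(304,210),(341,182),(377,152)]])
print("holes",H,H.mean(0)); 
# bar top in top view c2 scale 8: ends
for p in [(182,300),(700,314)]: print("bartop",onz("top",C(300,185,8,p),.16))
print("ball",tri(C(280,140,6,(233,113)),C(190,155,7.5,(232,352))))
for p in [(120,182),(368,150),(412,512),(160,548)]: print("base",onz("top",C(190,155,7.5,p),.012))
def col(im,lo,hi,box):
    hsv=cv2.cvtColor(im,cv2.COLOR_BGR2HSV);m=cv2.inRange(hsv,lo,hi);u,v,w,h=box;k=np.zeros_like(m);k[v:v+h,u:u+w]=m[v:v+h,u:u+w]
    M=cv2.moments(k,True);return (M['m10']/M['m00'],M['m01']/M['m00']),M['m00']
cs,n1=col(a,(12,120,100),(35,255,255),(310,145,40,40));ct,n2=col(b,(12,100,80),(35,255,255),(205,175,30,30))
print(cs,n1,ct,n2,"collar",tri(cs,ct))
E
```

```text
holes [[ 0.4991 -0.3234  0.116 ]
 [ 0.4976 -0.2982  0.116 ]
 [ 0.4989 -0.2733  0.116 ]
 [ 0.4999 -0.2488  0.116 ]
 [ 0.4995 -0.2228  0.116 ]] [ 0.499  -0.2733  0.116 ]
bartop [ 0.4962 -0.1617  0.16  ]
bartop [ 0.4913 -0.3821  0.16  ]
ball (array([0.5589, 0.1846, 0.2087]), np.float64(0.005729150550712593))
base [0.6835 0.2647 0.012 ]
base [0.7008 0.14   0.012 ]
base [0.5156 0.1146 0.012 ]
base [0.4971 0.2389 0.012 ]
(329.5, 162.0) 28.0 (218.7826086956522, 189.8695652173913) 23.0 collar (array([0.5961, 0.1892, 0.2101]), np.float64(0.0002823463424912153))
```

Emit:
carry_out([
  {"grip": 0.2,"offset": [2.48,2.66,0.3],"turn": 0.1033},
  {"grip": 0.2,"offset": [2.48,2.66,0.3],"turn": 0.1033},
  {"grip": 0.2,"offset": [2.48,2.66,0],"turn": 0.1033},
  {"grip": 0.2,"offset": [2.48,2.66,0],"turn": 0.1033},
  {"grip": 0.2,"offset": [2.48,2.66,0],"turn": 0.1033},
  {"grip": 0.2,"offset": [2.48,2.66,0],"turn": 0.1033},
  {"grip": 0.2,"offset": [2.48,2.66,0],"turn": 0.1033},
  {"grip": 0.2,"offset": [2.48,2.66,0],"turn": 0.1033},
  {"grip": 0.2,"offset": [2.48,2.66,0],"turn": 0.1033},
  {"grip": 0.2,"offset": [2.48,2.66,0],"turn": 0.1033},
  {"grip": 0.2,"offset": [2.48,2.66,0],"turn": 0.1033},
  {"grip": 0.2,"offset": [2.48,2.66,0],"turn": 0.1033},
  {"grip": 0.2,"offset": [0,0,0],"turn": 0},
  {"grip": 0.2,"offset": [0,0,0],"turn": 0},
  {"grip": 0.2,"offset": [0,0,0],"turn": 0},
], newtons=40)

```text
time: 1.35
tool_pos: [0.496, -0.2734, 0.2368]
eef_rot: [0.71, 0.704, -0.0, -0.0]
ft_force: [-1.0, -0.1, -0.9]
width: 0.0511
```

```bash
cat > look.py <<'E'
import sys
from h import *
np.set_printoptions(precision=4,suppress=True)
s=r.sense();q=s["eef_rot"];print(s["time"],s["tool_pos"],"yaw_y",2*np.arctan2(q[1],q[0])-np.pi/2,"F",s["ft_force"],"T",s["wrist_torque"],"w",s["width"])
t=sys.argv[1]
u,v,w,h=map(int,sys.argv[3:7]);n=sys.argv[2]
im=r.get_image(n)[:,:,::-1]
crop(n,im,u,v,w,h,min(800/w,600/h),f"pics/{t}.png")
cv2.imwrite(f"pics/{t}_full.png",im)
E
python3 look.py a1 scene 120 180 160 160
```

```text
1.35 [ 0.496  -0.2734  0.2368] yaw_y -0.007951661232104223 F [-0.9726 -0.0787 -0.9476] T [-0.092  -0.0139 -0.0097] w 0.05109656089986968
```

View pics/a1.png

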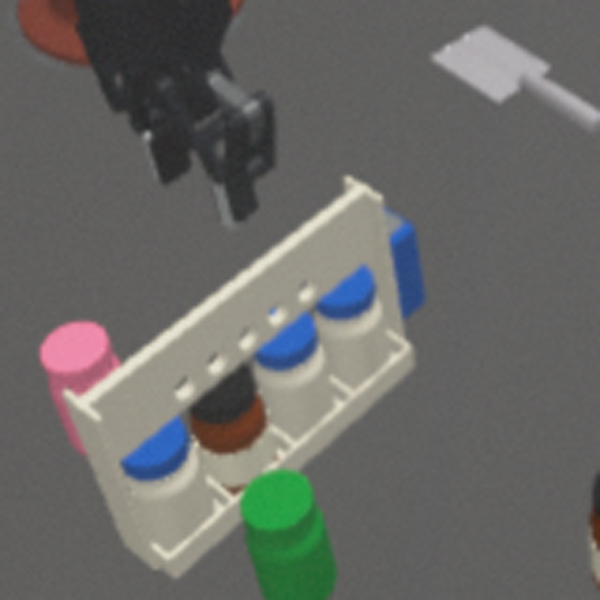

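The enlarged view shows the carrier intact: the amber jar is second from the end away from the logger (well y = -27) and the gripper is above the bar. The load's centre of mass is then (8060 - 8640 + 540)/640 ≈ 0, so I need the middle hole (crop ~(247,340)).

Emit:
carry_out([
  {"grip": 0.2,"offset": [0,0,-1.5],"turn": 0},
  {"grip": 0.2,"offset": [0,0,-1.5],"turn": 0},
  {"grip": 0.2,"offset": [0,0,-1.5],"turn": 0},
  {"grip": 0.2,"offset": [0,0,-1.5],"turn": 0},
  {"grip": 0.2,"offset": [0,0,-1.5],"turn": 0},
  {"grip": 0.2,"offset": [0,0,-1.2],"turn": 0},
  {"grip": 0.2,"offset": [0,0,-1.2],"turn": 0},
  {"grip": 0.2,"offset": [0,0,0],"turn": 0},
  {"grip": 0.2,"offset": [0,0,0],"turn": 0},
  {"grip": -0.3,"offset": [0,0,0],"turn": 0},
  {"grip": -0.5,"offset": [0,0,0],"turn": 0},
  {"grip": -0.6,"offset": [0,0,0],"turn": 0},
  {"grip": -0.7,"offset": [0,0,0],"turn": 0},
  {"grip": -0.8,"offset": [0,0,0],"turn": 0},
  {"grip": -1,"offset": [0,0,0],"turn": 0},
  {"grip": -1,"offset": [0,0,0],"turn": 0},
  {"grip": -1,"offset": [0,0,0],"turn": 0},
  {"grip": -1,"offset": [0,0,0],"turn": 0},
], newtons=40)

```text
time: 2.9
tool_pos: [0.4966, -0.2735, 0.1387]
eef_rot: [0.71, 0.704, 0.0, 0.0]
ft_force: [-1.1, -0.2, 2.8]
width: 0.007
```

```bash
python3 look.py a2 scene 120 180 160 160
```

```text
2.9 [ 0.4966 -0.2735  0.1387] yaw_y -0.007397165158227859 F [-1.1478 -0.1612  2.8333] T [-0.0468  0.1824  0.0265] w 0.007041942208470433
```

View pics/a2.png

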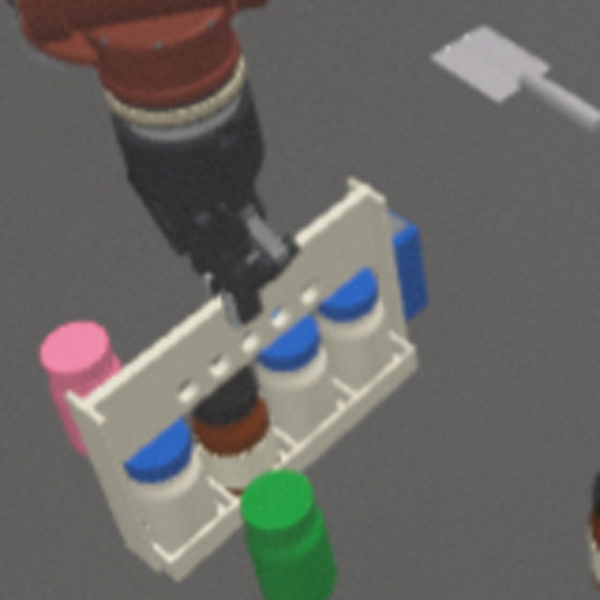

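The fingers hold the bar above the middle hole at crop (249,343), and all the jars are in place. Next is a slow lift.

Emit:
carry_out([
  {"grip": -1,"offset": [0,0,0],"turn": 0},
  {"grip": -1,"offset": [0,0,0],"turn": 0},
  {"grip": -1,"offset": [0,0,0.2],"turn": 0},
  {"grip": -1,"offset": [0,0,0.4],"turn": 0},
  {"grip": -1,"offset": [0,0,0.6],"turn": 0},
  {"grip": -1,"offset": [0,0,0.6],"turn": 0},
  {"grip": -1,"offset": [0,0,0.6],"turn": 0},
  {"grip": -1,"offset": [0,0,0.4],"turn": 0},
  {"grip": -1,"offset": [0,0,0.2],"turn": 0},
  {"grip": -1,"offset": [0,0,0],"turn": 0},
  {"grip": -1,"offset": [0,0,0],"turn": 0},
  {"grip": -1,"offset": [0,0,0],"turn": 0},
], newtons=90)

```text
time: 3.95
tool_pos: [0.4962, -0.2731, 0.1679]
eef_rot: [0.71, 0.704, -0.0, -0.0]
ft_force: [-0.7, -0.3, -6.8]
width: 0.0064
```

```bash
python3 look.py a3 scene 120 160 160 160
```

```text
3.95 [ 0.4962 -0.2731  0.1679] yaw_y -0.007376670723306278 F [-0.6975 -0.304  -6.7959] T [ 0.0259 -0.0033  0.0122] w 0.006384768894186187
```

View pics/a3.png

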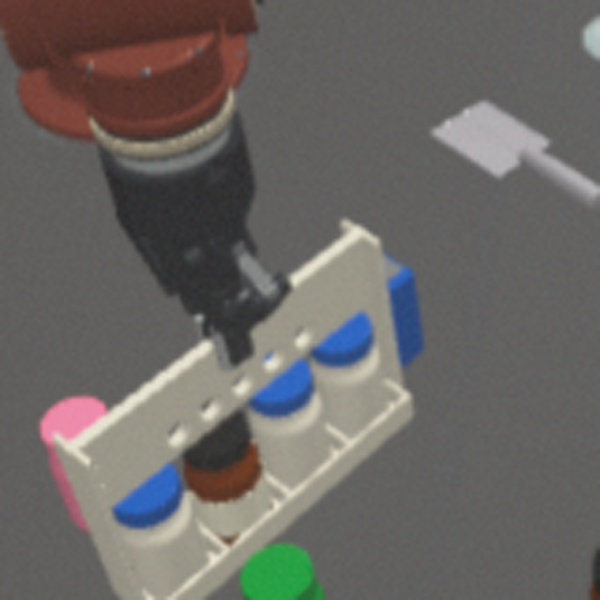

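Run:
```python
from h import *
np.set_printoptions(precision=4,suppress=True)
for p in [(178,436),(211,410),(242,386),(272,362),(303,339)]: print(onz("scene",(120+p[0]/3.75-.3,160+p[1]/3.75-.3),.1452))
b=cv2.imread("pics/top0.png");hs=cv2.cvtColor(b,cv2.COLOR_BGR2HSV)
crop("top",b,90,180,180,135,4.4,"pics/b1.png")
a=cv2.imread("pics/scene0.png");crop("s",a,290,110,110,82,7,"pics/b2.png")
```

```text
[ 0.5019 -0.3234  0.1452]
[ 0.502  -0.2979  0.1452]
[ 0.5024 -0.2734  0.1452]
[ 0.5023 -0.2485  0.1452]
[ 0.5033 -0.2231  0.1452]
```

View pics/b1.png

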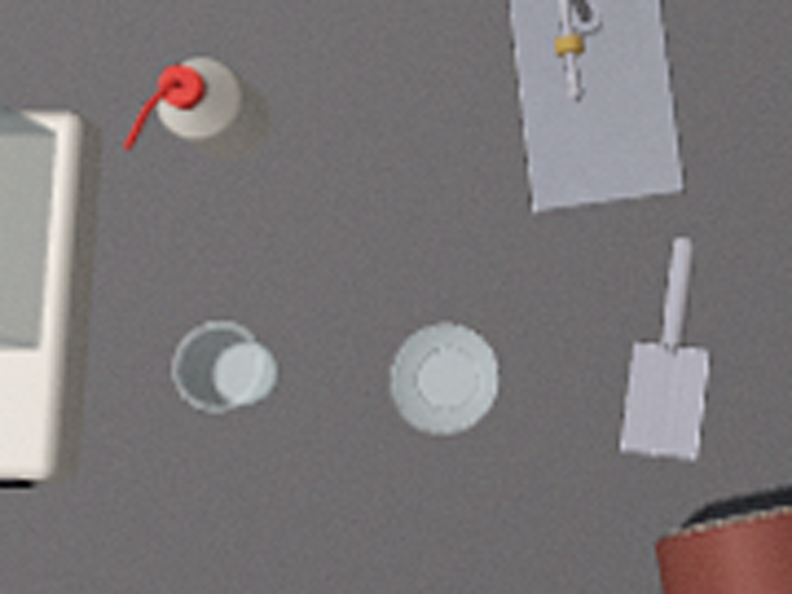

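View pics/b2.png

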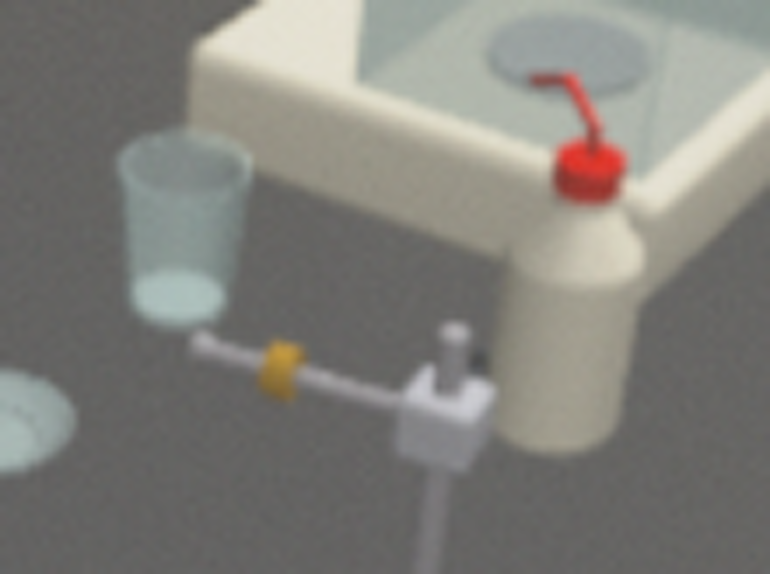

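Run:
```python
from h import *
np.set_printoptions(precision=4,suppress=True)
T=lambda p:(90+p[0]/4.4-.4,180+p[1]/4.4-.4)
S=lambda p:(290+p[0]/7-.4,110+p[1]/7-.4)
print("bottle",onz("top",T((200,98)),.12),"scene base",onz("scene",S((560,412)),0),"beaker",onz("top",T((218,366)),.085),"dish",onz("top",T((445,378)),.01))
print("spout",onz("top",T((128,146)),.19))
print("ball",tri(S((202,343)),T((576,97))),"collar",tri(S((281,370)),T((569,44))))
x=np.array([np.cos(.137),np.sin(.137),0])
B=np.array([.5607,.1843,.2095])
for d in (0,.036,.104): print(d,proj("scene",B+d*x),proj("top",B+d*x))
print(S((202,343)),T((576,97)),S((281,370)),T((569,44)))
```

```text
bottle [0.5718 0.4928 0.12  ] scene base [0.5779 0.5101 0.    ] beaker [0.3613 0.4756 0.085 ] dish [0.3573 0.3084 0.01  ]
spout [0.5202 0.5244 0.19  ]
ball (array([0.5587, 0.1848, 0.2079]), np.float64(0.006125140385969533)) collar (array([0.5972, 0.1889, 0.2092]), np.float64(0.0003286829491864579))
0 [317.9163 158.6817] [220.0174 200.2603]
0.036 [329.627 162.211] [218.8335 189.8553]
0.104 [352.5832 169.1346] [216.6153 170.4247]
(318.45714285714286, 158.6) (220.5090909090909, 201.64545454545453) (329.7428571428572, 162.45714285714286) (218.9181818181818, 189.6)
```

Emit:
carry_out([
  {"grip": -1,"offset": [0,0.4,0.3],"turn": 0.012},
  {"grip": -1,"offset": [0,0.8,0.6],"turn": 0.012},
  {"grip": -1,"offset": [0,1.2,0.8],"turn": 0.012},
  {"grip": -1,"offset": [0.2,1.6,0.8],"turn": 0.012},
  {"grip": -1,"offset": [0.2,2.0,0.8],"turn": 0.012},
  {"grip": -1,"offset": [0.2,2.4,0.8],"turn": 0.012},
  {"grip": -1,"offset": [0.2,2.4,0.8],"turn": 0.012},
  {"grip": -1,"offset": [0.2,2.4,0.6],"turn": 0.012},
  {"grip": -1,"offset": [0.2,2.4,0.5],"turn": 0.012},
  {"grip": -1,"offset": [0.2,2.4,0.3],"turn": 0.012},
  {"grip": -1,"offset": [0.2,2.4,0.1],"turn": 0.012},
  {"grip": -1,"offset": [0.2,2.4,0],"turn": 0.012},
  {"grip": -1,"offset": [0.2,2.4,0],"turn": 0},
  {"grip": -1,"offset": [0.2,2.4,0],"turn": 0},
  {"grip": -1,"offset": [0.2,2.4,0],"turn": 0},
  {"grip": -1,"offset": [0.2,2.2,0],"turn": 0},
])

```text
time: 5.33
tool_pos: [0.522, 0.0512, 0.2335]
eef_rot: [0.657, 0.754, 0.001, 0.0]
ft_force: [0.4, -0.0, -6.0]
width: 0.0059
```

Emit:
carry_out([
  {"grip": -1,"offset": [0.2,2.2,0],"turn": 0},
  {"grip": -1,"offset": [0.1,2.0,0],"turn": 0},
  {"grip": -1,"offset": [0,2.0,0],"turn": 0},
  {"grip": -1,"offset": [0,1.8,0],"turn": 0},
  {"grip": -1,"offset": [0,1.6,0],"turn": 0},
  {"grip": -1,"offset": [0,1.4,0],"turn": 0},
  {"grip": -1,"offset": [0,1.1,0],"turn": 0},
  {"grip": -1,"offset": [0,0.7,0],"turn": 0},
  {"grip": -1,"offset": [0,0.4,0],"turn": 0},
  {"grip": -1,"offset": [0,0.2,0],"turn": 0},
  {"grip": -1,"offset": [0,0,0],"turn": 0},
  {"grip": -1,"offset": [0,0,0],"turn": 0},
  {"grip": -1,"offset": [0,0,0],"turn": 0},
  {"grip": -1,"offset": [0,0,0],"turn": 0},
])

```text
time: 6.5
tool_pos: [0.5255, 0.1822, 0.2323]
eef_rot: [0.658, 0.753, -0.0, -0.0]
ft_force: [0.1, 0.9, -5.3]
width: 0.006
```

```bash
python3 look.py a4 scene 230 100 160 120;  python3 look.py a5 top 150 150 140 105
```

```text
6.5 [0.5255 0.1822 0.2323] yaw_y 0.1357713534365721 F [ 0.075  0.913 -5.251] T [-0.021  -0.0175  0.0254] w 0.006023375797257473
6.55 [0.5255 0.1822 0.2323] yaw_y 0.1358318541170993 F [ 0.0154 -0.6155 -6.1016] T [-0.0043 -0.0084  0.0474] w 0.006147823190238048
```

View pics/a4.png

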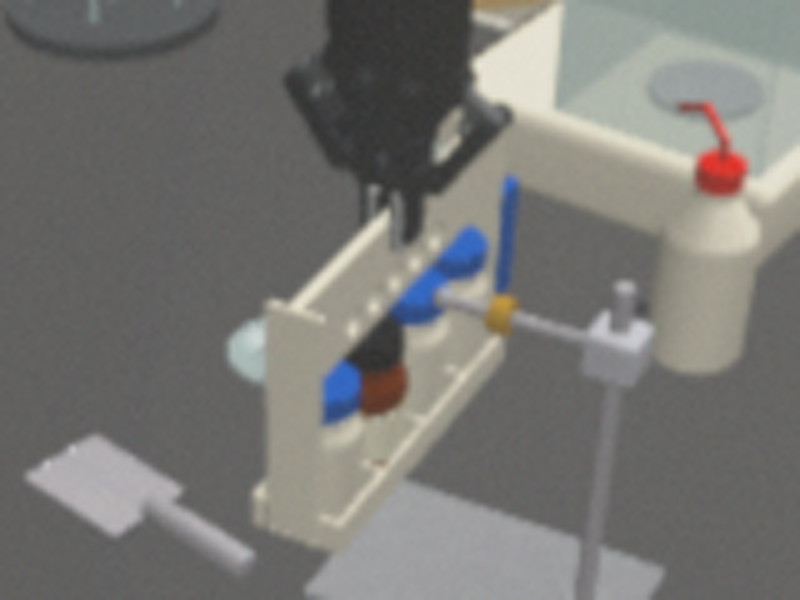

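View pics/a5.png

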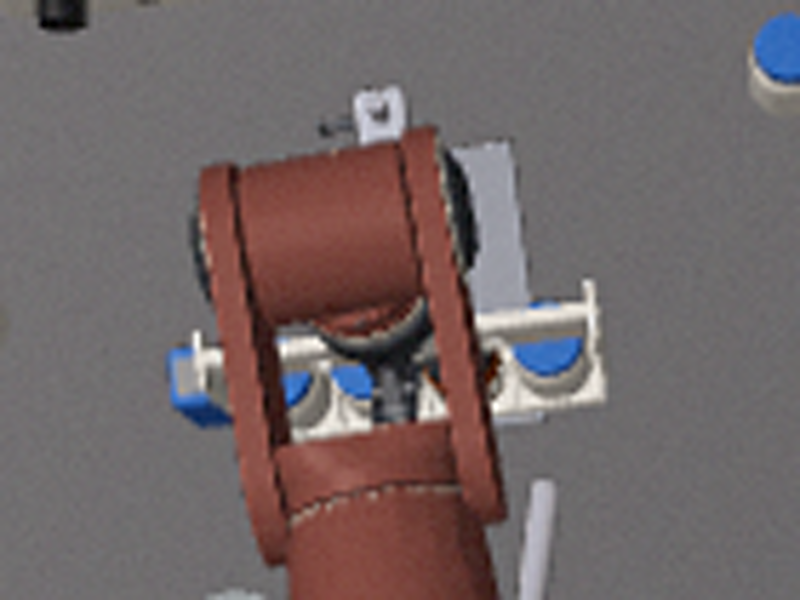

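Run:
```python
from h import *
np.set_printoptions(precision=2,suppress=True)
S=lambda X:(proj("scene",X)-np.array([230,100])+.4)*5
y=np.array([-np.sin(.136),np.cos(.136),0]);x=np.array([np.cos(.136),np.sin(.136),0])
T=np.array([.5255,.1822,.2323-.0227])
for k in range(-2,3): print(k,S(T+k*.0253*y),S(T+k*.0253*y+.004*x),S(T+k*.0253*y+np.array([0,0,-.0075])))
B=np.array([.5607,.1843,.2095])
for d in (-.035,0,.036,.104):print(d,S(B+d*x))
im=cv2.imread("pics/a4_full.png");crop("",im,285,135,50,38,16,"pics/a6.png")
```

```text
-2 [345.76 320.5 ] [352.16 322.51] [345.55 331.73]
-1 [367.21 297.99] [373.54 299.94] [366.9  309.16]
0 [388.03 276.13] [394.3  278.02] [387.63 287.24]
1 [408.25 254.91] [414.46 256.74] [407.77 265.94]
2 [427.91 234.28] [434.05 236.06] [427.35 245.25]
-0.035 [386.09 278.65]
0 [441.58 295.41]
0.036 [500.11 313.09]
0.104 [614.84 347.77]
```

View pics/a6.png

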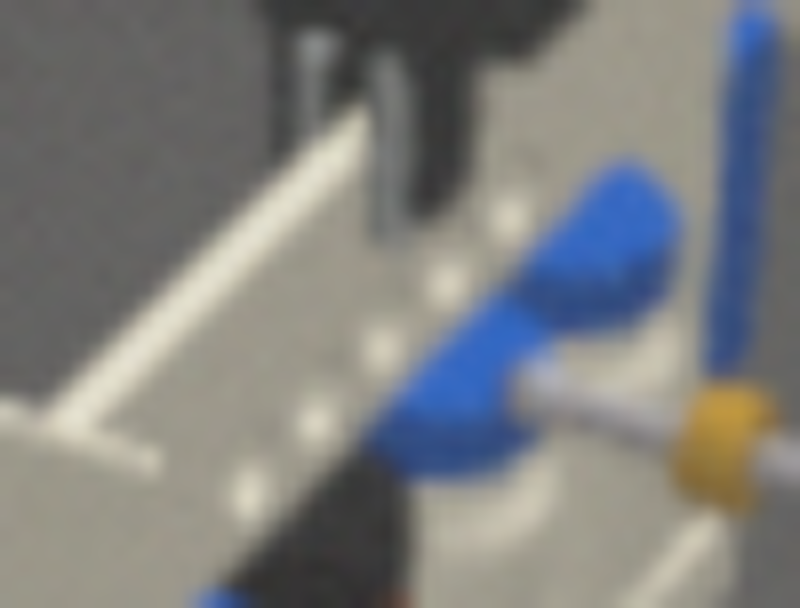

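Run:
```python
from h import *
np.set_printoptions(precision=4,suppress=True)
im=cv2.imread("pics/a5_full.png")
crop("",im,175,195,30,30,13,"pics/l.png");crop("",im,235,195,30,30,13,"pics/r.png")
a=cv2.imread("pics/l.png");b=cv2.imread("pics/r.png");cv2.imwrite("pics/lr.png",np.hstack([a,b]))
```

```text
(no output)
```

View pics/lr.png

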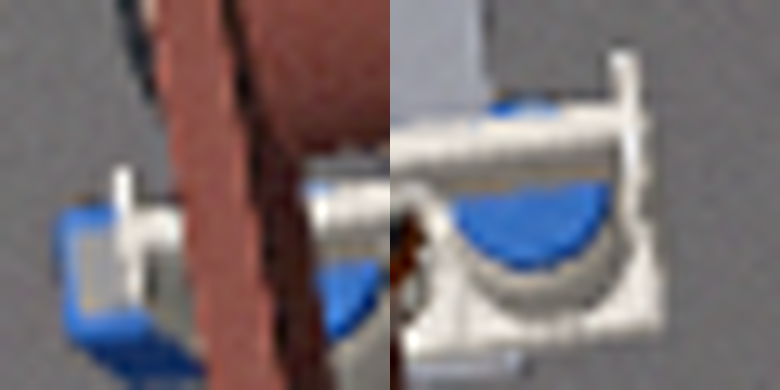

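Run:
```python
from h import *
np.set_printoptions(precision=4,suppress=True)
L=onz("top",(175+127/13-.46,195+222/13-.46),.2537);R=onz("top",(235+236/13-.46,195+122/13-.46),.2537)
print(L,R,np.linalg.norm(L-R),(L+R)/2,np.arctan2(-(L-R)[0],(L-R)[1]))
x=np.array([np.cos(.137),np.sin(.137)]);M=(L+R)[:2]/2
B=np.array([.5607,.1843]);d=B-M;print("along",d@x,"lateral(need +y)",-d[0]*x[1]+d[1]*x[0])
```

```text
[0.5136 0.2934 0.2537] [0.54   0.0725 0.2537] 0.22241471812169 [0.5268 0.1829 0.2537] 0.11880506742192902
along 0.03374164995798661 lateral(need +y) -0.003282033202061568
```

The views agree: the scene view shows the carrier level in front of the pin with the ball at crop (440,293). The top view puts the bar centre about 3 mm to +y of the pin line. I'll correct that and close in slowly.

Emit:
carry_out([
  {"grip": -1,"offset": [0,-0.1,0],"turn": 0},
  {"grip": -1,"offset": [0,-0.1,0],"turn": 0},
  {"grip": -1,"offset": [0,-0.1,0],"turn": 0},
  {"grip": -1,"offset": [0.2,0.0275,0],"turn": 0},
  {"grip": -1,"offset": [0.3,0.041,0],"turn": 0},
  {"grip": -1,"offset": [0.4,0.055,0],"turn": 0},
  {"grip": -1,"offset": [0.4,0.055,0],"turn": 0},
  {"grip": -1,"offset": [0.4,0.055,0],"turn": 0},
  {"grip": -1,"offset": [0.2,0.0275,0],"turn": 0},
  {"grip": -1,"offset": [0.1,0.014,0],"turn": 0},
  {"grip": -1,"offset": [0,0,0],"turn": 0},
  {"grip": -1,"offset": [0,0,0],"turn": 0},
  {"grip": -1,"offset": [0,0,0],"turn": 0},
  {"grip": -1,"offset": [0,0,0],"turn": 0},
])

```text
time: 7.77
tool_pos: [0.5453, 0.1825, 0.2323]
eef_rot: [0.657, 0.754, -0.0, -0.0]
ft_force: [0.2, -0.1, -7.1]
width: 0.0059
```

```bash
python3 look.py a7 scene 290 135 50 38
```

```text
7.7667 [0.5453 0.1825 0.2323] yaw_y 0.13666104685979752 F [ 0.1699 -0.0998 -7.0854] T [-0.0152  0.0291  0.0037] w 0.00585115133763821
```

View pics/a7.png

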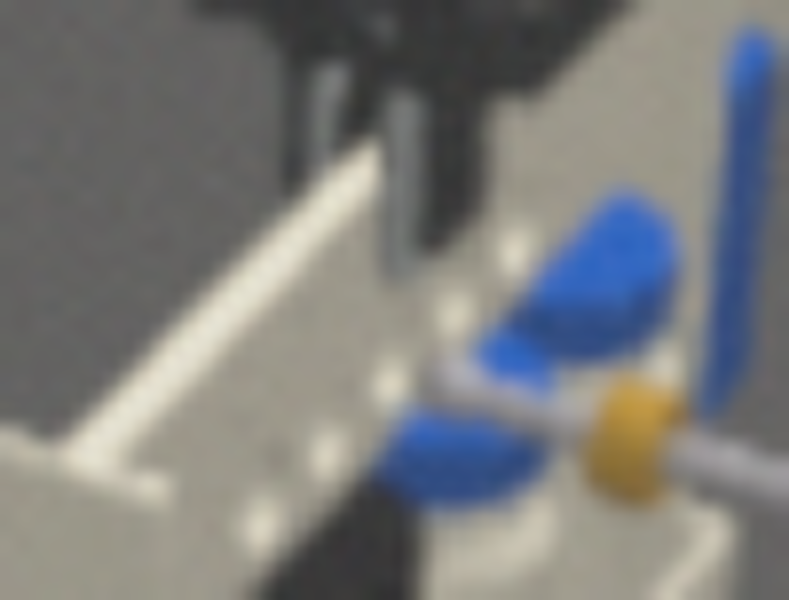

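The ball at (443,380) now sits right in front of the middle hole, whose lit spot is at (388,382). I'll feel forward in small steps.

Emit:
carry_out([
  {"grip": -1,"offset": [0.1,0.0137,0],"turn": 0},
  {"grip": -1,"offset": [0.1,0.0137,0],"turn": 0},
  {"grip": -1,"offset": [0.1,0.0137,0],"turn": 0},
  {"grip": -1,"offset": [0.1,0.0137,0],"turn": 0},
  {"grip": -1,"offset": [0.1,0.0137,0],"turn": 0},
  {"grip": -1,"offset": [0.1,0.0137,0],"turn": 0},
  {"grip": -1,"offset": [0,0,0],"turn": 0},
])

```text
time: 8.4
tool_pos: [0.5517, 0.1833, 0.2323]
eef_rot: [0.657, 0.754, 0.0, 0.0]
ft_force: [0.3, 0.2, -5.1]
width: 0.0059
```

Emit:
carry_out([
  {"grip": -1,"offset": [0.1,0.0137,0],"turn": 0},
  {"grip": -1,"offset": [0.1,0.0137,0],"turn": 0},
  {"grip": -1,"offset": [0,0,0],"turn": 0},
])

```text
time: 8.65
tool_pos: [0.5535, 0.1835, 0.2322]
eef_rot: [0.657, 0.754, -0.0, -0.0]
ft_force: [0.4, 0.3, -5.6]
width: 0.0057
```

Emit:
carry_out([
  {"grip": -1,"offset": [0.1,0.0137,0],"turn": 0},
  {"grip": -1,"offset": [0.1,0.0137,0],"turn": 0},
  {"grip": -1,"offset": [0,0,0],"turn": 0},
])

```text
time: 8.9
tool_pos: [0.5552, 0.1837, 0.2318]
eef_rot: [0.657, 0.754, -0.0, -0.0]
ft_force: [-1.1, 0.0, -7.5]
width: 0.006
```

Emit:
carry_out([
  {"grip": -1,"offset": [0.1,0.0137,0],"turn": 0},
  {"grip": -1,"offset": [0.1,0.0137,0],"turn": 0},
  {"grip": -1,"offset": [0,0,0],"turn": 0},
])

```text
time: 9.15
tool_pos: [0.5572, 0.184, 0.2316]
eef_rot: [0.657, 0.754, -0.0, -0.0]
ft_force: [-1.7, 0.0, -8.8]
width: 0.0056
```

Light contact: the carrier is being pushed down, so the pin is lower than the hole centre. I'll lower it slightly.

Emit:
carry_out([
  {"grip": -1,"offset": [0,0,-0.05],"turn": 0},
  {"grip": -1,"offset": [0,0,-0.05],"turn": 0},
  {"grip": -1,"offset": [0,0,-0.05],"turn": 0},
  {"grip": -1,"offset": [0,0,0],"turn": 0},
  {"grip": -1,"offset": [0,0,0],"turn": 0},
])

```text
time: 9.57
tool_pos: [0.5579, 0.1842, 0.2314]
eef_rot: [0.657, 0.754, 0.001, 0.0]
ft_force: [-0.6, -0.5, -6.6]
width: 0.0057
```

Emit:
carry_out([
  {"grip": -1,"offset": [0.1,0.0137,0],"turn": 0},
  {"grip": -1,"offset": [0.1,0.0137,0],"turn": 0},
  {"grip": -1,"offset": [0,0,0],"turn": 0},
])

```text
time: 9.82
tool_pos: [0.5599, 0.1844, 0.2311]
eef_rot: [0.657, 0.754, 0.0, 0.0]
ft_force: [-0.4, -0.2, -5.7]
width: 0.0059
```

```bash
python3 look.py a8 scene 290 135 50 38
```

```text
9.8167 [0.5599 0.1844 0.2311] yaw_y 0.1365190627253121 F [-0.4177 -0.2285 -5.7202] T [ 0.0297 -0.0492  0.0104] w 0.005872186849677768
```

View pics/a8.png

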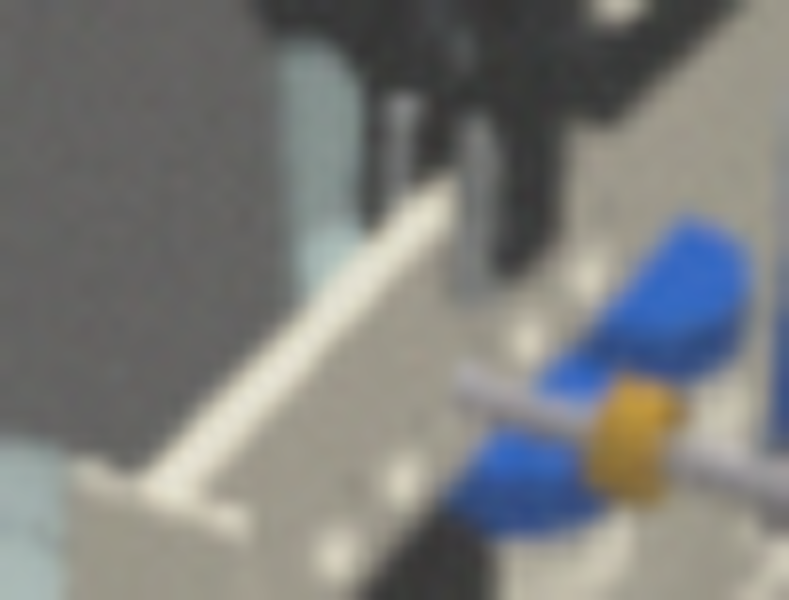

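The ball end is now in the middle hole at (470,378), with two holes visible on each side, and the forces are back to free. I'll keep advancing.

Emit:
carry_out([
  {"grip": -1,"offset": [0.1,0.0137,0],"turn": 0},
  {"grip": -1,"offset": [0.1,0.0137,0],"turn": 0},
  {"grip": -1,"offset": [0.1,0.0137,0],"turn": 0},
  {"grip": -1,"offset": [0.1,0.0137,0],"turn": 0},
  {"grip": -1,"offset": [0,0,0],"turn": 0},
])

```text
time: 10.28
tool_pos: [0.5637, 0.1849, 0.2308]
eef_rot: [0.657, 0.754, 0.0, 0.0]
ft_force: [0.2, -0.3, -6.7]
width: 0.0061
```

Emit:
carry_out([
  {"grip": -1,"offset": [0.1,0.0137,0],"turn": 0},
  {"grip": -1,"offset": [0.1,0.0137,0],"turn": 0},
  {"grip": -1,"offset": [0.1,0.0137,0],"turn": 0},
  {"grip": -1,"offset": [0.1,0.0137,0],"turn": 0},
  {"grip": -1,"offset": [0,0,0],"turn": 0},
])

```text
time: 10.7
tool_pos: [0.5676, 0.1855, 0.2308]
eef_rot: [0.657, 0.754, 0.0, 0.0]
ft_force: [0.1, -0.7, -7.1]
width: 0.0059
```

Emit:
carry_out([
  {"grip": -1,"offset": [0.1,0.0137,0],"turn": 0},
  {"grip": -1,"offset": [0.1,0.0137,0],"turn": 0},
  {"grip": -1,"offset": [0.1,0.0137,0],"turn": 0},
  {"grip": -1,"offset": [0.1,0.0137,0],"turn": 0},
  {"grip": -1,"offset": [0,0,0],"turn": 0},
])

```text
time: 11.12
tool_pos: [0.5717, 0.186, 0.2308]
eef_rot: [0.657, 0.754, 0.0, 0.0]
ft_force: [-0.0, -0.3, -6.2]
width: 0.0061
```

Emit:
carry_out([
  {"grip": -1,"offset": [0.1,0.0137,0],"turn": 0},
  {"grip": -1,"offset": [0.1,0.0137,0],"turn": 0},
  {"grip": -1,"offset": [0.1,0.0137,0],"turn": 0},
  {"grip": -1,"offset": [0.1,0.0137,0],"turn": 0},
  {"grip": -1,"offset": [0,0,0],"turn": 0},
])

```text
time: 11.53
tool_pos: [0.5757, 0.1865, 0.2308]
eef_rot: [0.657, 0.754, 0.0, 0.0]
ft_force: [0.4, 0.7, -6.4]
width: 0.006
```

Emit:
carry_out([
  {"grip": -1,"offset": [0.1,0.0137,0],"turn": 0},
  {"grip": -1,"offset": [0.1,0.0137,0],"turn": 0},
  {"grip": -1,"offset": [0.1,0.0137,0],"turn": 0},
  {"grip": -1,"offset": [0.1,0.0137,0],"turn": 0},
  {"grip": -1,"offset": [0,0,0],"turn": 0},
])

```text
time: 11.95
tool_pos: [0.5796, 0.1871, 0.2308]
eef_rot: [0.657, 0.754, 0.0, 0.0]
ft_force: [-0.7, -1.0, -6.1]
width: 0.0056
```

```bash
python3 look.py a9 scene 280 120 100 75;python3 look.py b9 scene 240 100 140 105
```

```text
11.95 [0.5796 0.1871 0.2308] yaw_y 0.13655151665125742 F [-0.6664 -0.9558 -6.125 ] T [-0.0083  0.0191  0.0267] w 0.0056203705031951205
12.0 [0.5795 0.1871 0.2308] yaw_y 0.13659587736272583 F [-0.1126 -1.1625 -7.4222] T [-0.0297 -0.0039 -0.0253] w 0.006045773844555996
```

View pics/a9.png

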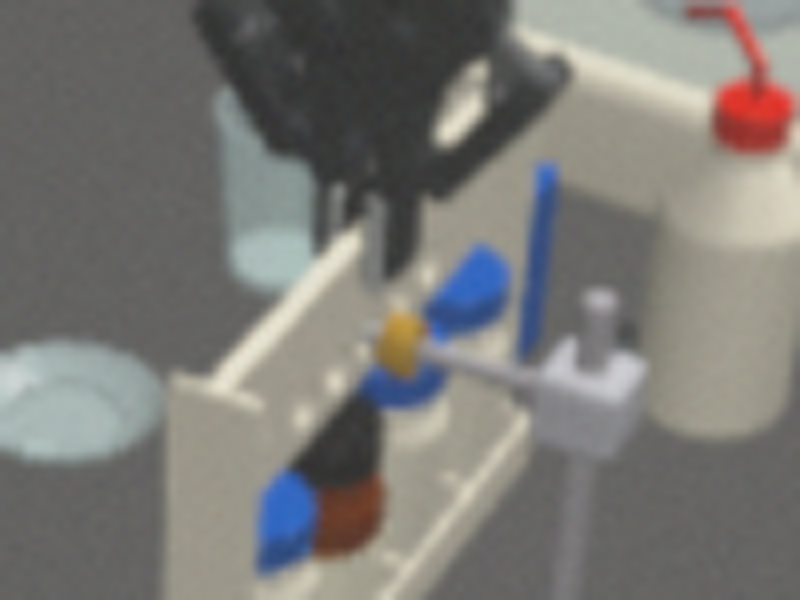

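View pics/b9.png

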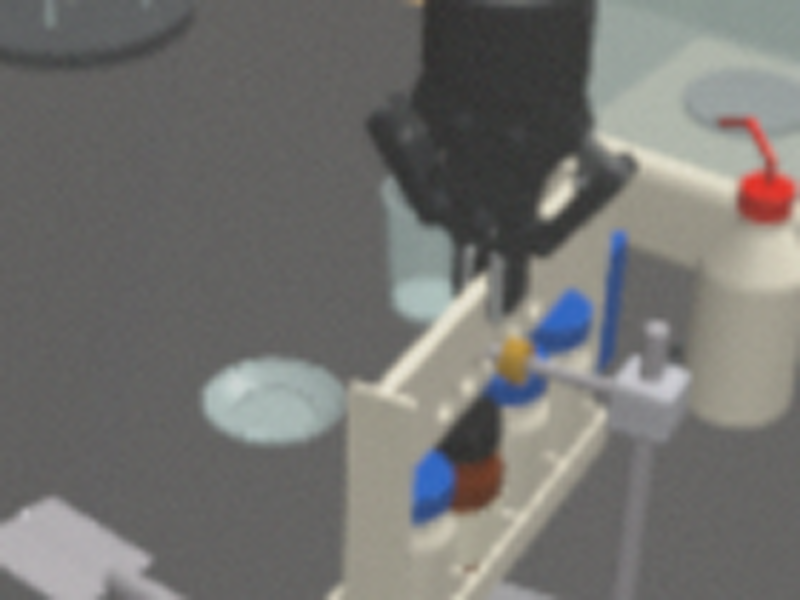

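The pin is through the middle hole, with a few mm left to the collar at (403,342). I'll feel for the collar next.

Emit:
carry_out([
  {"grip": -1,"offset": [0.1,0.0137,0],"turn": 0},
  {"grip": -1,"offset": [0.1,0.0137,0],"turn": 0},
  {"grip": -1,"offset": [0.1,0.0137,0],"turn": 0},
  {"grip": -1,"offset": [0.1,0.0137,0],"turn": 0},
  {"grip": -1,"offset": [0,0,0],"turn": 0},
])

```text
time: 12.47
tool_pos: [0.5837, 0.1877, 0.2308]
eef_rot: [0.657, 0.754, 0.0, 0.0]
ft_force: [0.9, -0.9, -6.4]
width: 0.0056
```

Emit:
carry_out([
  {"grip": -1,"offset": [0.1,0.0137,0],"turn": 0},
  {"grip": -1,"offset": [0,0,0],"turn": 0},
])

```text
time: 12.63
tool_pos: [0.5846, 0.1878, 0.2308]
eef_rot: [0.657, 0.754, 0.0, 0.0]
ft_force: [0.8, -0.6, -6.0]
width: 0.0058
```

Emit:
carry_out([
  {"grip": -1,"offset": [0.1,0.0137,0],"turn": 0},
  {"grip": -1,"offset": [0,0,0],"turn": 0},
])

```text
time: 12.8
tool_pos: [0.5856, 0.1879, 0.2308]
eef_rot: [0.657, 0.754, 0.0, 0.0]
ft_force: [-0.5, 0.5, -6.2]
width: 0.0057
```

Emit:
carry_out([
  {"grip": -1,"offset": [0.1,0.0137,0],"turn": 0},
  {"grip": -1,"offset": [0,0,0],"turn": 0},
])

```text
time: 12.97
tool_pos: [0.586, 0.188, 0.2307]
eef_rot: [0.657, 0.754, -0.001, -0.001]
ft_force: [-2.5, 0.7, -5.5]
width: 0.006
```

Emit:
carry_out([
  {"grip": -1,"offset": [0.05,0.007,0],"turn": 0},
  {"grip": -1,"offset": [0,0,0],"turn": 0},
])

```text
time: 13.13
tool_pos: [0.5861, 0.188, 0.2308]
eef_rot: [0.657, 0.754, -0.001, -0.001]
ft_force: [-4.9, -0.6, -2.6]
width: 0.0064
```

Emit:
carry_out([
  {"grip": -1,"offset": [0.05,0.007,0],"turn": 0},
  {"grip": -1,"offset": [0,0,0],"turn": 0},
])

```text
time: 13.3
tool_pos: [0.5861, 0.1881, 0.2308]
eef_rot: [0.657, 0.754, -0.002, -0.001]
ft_force: [-5.8, -1.2, -3.5]
width: 0.0061
```

Collar contact at x = 0.586, as predicted. I'll relax to a light touch and lower onto the pin.

Emit:
carry_out([
  {"grip": -1,"offset": [-0.12,-0.0165,0],"turn": 0},
  {"grip": -1,"offset": [0,0,-0.05],"turn": 0},
  {"grip": -1,"offset": [0,0,-0.05],"turn": 0},
  {"grip": -1,"offset": [0,0,-0.05],"turn": 0},
  {"grip": -1,"offset": [0,0,-0.05],"turn": 0},
  {"grip": -1,"offset": [0,0,0],"turn": 0},
])

```text
time: 13.8
tool_pos: [0.586, 0.188, 0.2288]
eef_rot: [0.657, 0.754, -0.0, -0.0]
ft_force: [-5.5, -1.0, -2.0]
width: 0.006
```

Emit:
carry_out([
  {"grip": -1,"offset": [0,0,-0.05],"turn": 0},
  {"grip": -1,"offset": [0,0,-0.05],"turn": 0},
  {"grip": -1,"offset": [0,0,0],"turn": 0},
])

```text
time: 14.05
tool_pos: [0.586, 0.1881, 0.2278]
eef_rot: [0.657, 0.754, -0.0, -0.0]
ft_force: [-6.0, -0.4, -3.3]
width: 0.0056
```

Emit:
carry_out([
  {"grip": -1,"offset": [0,0,-0.05],"turn": 0},
  {"grip": -1,"offset": [0,0,0],"turn": 0},
])

```text
time: 14.22
tool_pos: [0.586, 0.1881, 0.2273]
eef_rot: [0.657, 0.754, -0.0, -0.0]
ft_force: [-4.5, -0.0, -2.8]
width: 0.0058
```

Emit:
carry_out([
  {"grip": -1,"offset": [-0.05,-0.007,0],"turn": 0},
  {"grip": -1,"offset": [0,0,0],"turn": 0},
])

```text
time: 14.38
tool_pos: [0.5859, 0.1881, 0.2273]
eef_rot: [0.657, 0.754, 0.0, 0.0]
ft_force: [-3.6, 0.4, -4.7]
width: 0.0058
```

Emit:
carry_out([
  {"grip": -1,"offset": [-0.05,-0.007,0],"turn": 0},
  {"grip": -1,"offset": [0,0,0],"turn": 0},
  {"grip": -1,"offset": [0,0,0],"turn": 0},
])

```text
time: 14.63
tool_pos: [0.5858, 0.1879, 0.2271]
eef_rot: [0.657, 0.754, 0.0, 0.001]
ft_force: [0.3, -0.3, -6.2]
width: 0.0065
```

Free again and just off the collar, carrying the full weight. I'll carry on lowering.

Emit:
carry_out([
  {"grip": -1,"offset": [0,0,-0.05],"turn": 0},
  {"grip": -1,"offset": [0,0,0],"turn": 0},
])

```text
time: 14.8
tool_pos: [0.5855, 0.1879, 0.2266]
eef_rot: [0.657, 0.754, 0.0, 0.0]
ft_force: [-0.6, 1.1, -6.2]
width: 0.006
```

Emit:
carry_out([
  {"grip": -1,"offset": [0,0,-0.05],"turn": 0},
  {"grip": -1,"offset": [0,0,0],"turn": 0},
])

```text
time: 14.97
tool_pos: [0.5854, 0.1879, 0.2263]
eef_rot: [0.657, 0.754, 0.0, 0.0]
ft_force: [0.9, 0.2, -5.5]
width: 0.0061
```

Emit:
carry_out([
  {"grip": -1,"offset": [0,0,-0.05],"turn": 0},
  {"grip": -1,"offset": [0,0,0],"turn": 0},
])

```text
time: 15.13
tool_pos: [0.5854, 0.1879, 0.2261]
eef_rot: [0.657, 0.754, 0.0, 0.0]
ft_force: [-0.1, -0.7, -4.7]
width: 0.0058
```

Emit:
carry_out([
  {"grip": -1,"offset": [0,0,-0.05],"turn": 0},
  {"grip": -1,"offset": [0,0,-0.05],"turn": 0},
  {"grip": -1,"offset": [0,0,0],"turn": 0},
])

```text
time: 15.38
tool_pos: [0.5855, 0.1879, 0.2259]
eef_rot: [0.657, 0.754, 0.0, 0.0]
ft_force: [-2.0, -0.8, -0.1]
width: 0.006
```

Emit:
carry_out([
  {"grip": -1,"offset": [0,0,-0.05],"turn": 0},
  {"grip": -1,"offset": [0,0,-0.05],"turn": 0},
  {"grip": -1,"offset": [0,0,0],"turn": 0},
])

```text
time: 15.63
tool_pos: [0.5856, 0.1879, 0.2258]
eef_rot: [0.657, 0.754, 0.001, 0.001]
ft_force: [-3.9, -0.3, 4.8]
width: 0.006
```

The pin carries the full weight. I'll ease the slight overpress and check the view before letting go.

Emit:
carry_out([
  {"grip": -1,"offset": [0,0,0.08],"turn": 0},
  {"grip": -1,"offset": [0,0,0],"turn": 0},
  {"grip": -1,"offset": [0,0,0],"turn": 0},
])

```text
time: 15.88
tool_pos: [0.5856, 0.1879, 0.2257]
eef_rot: [0.657, 0.754, 0.0, 0.0]
ft_force: [-3.3, -0.9, 6.2]
width: 0.0059
```

```bash
python3 look.py d1 scene 260 100 130 98
```

```text
15.8833 [0.5856 0.1879 0.2257] yaw_y 0.13658054643395334 F [-3.2563 -0.9459  6.2121] T [-0.2005  0.6343  0.0183] w 0.005915272197946705
```

View pics/d1.png

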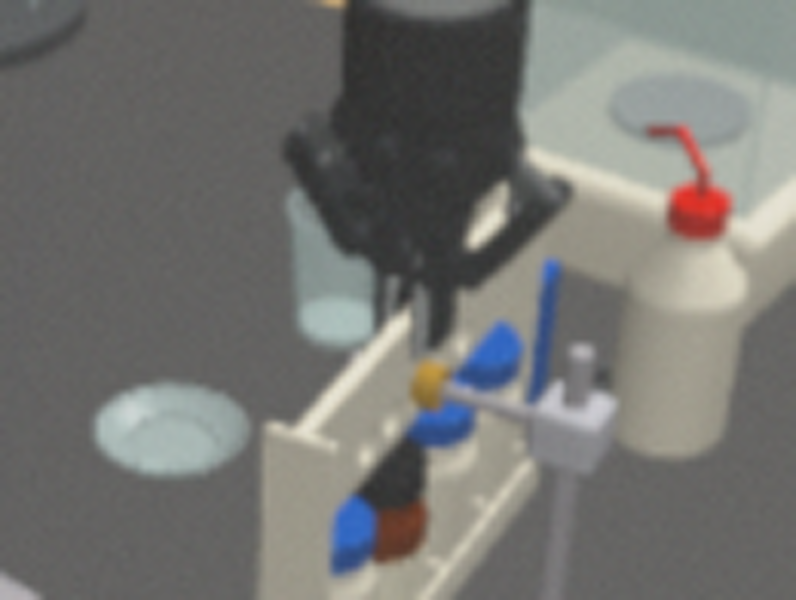

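Emit:
carry_out([
  {"grip": -1,"offset": [0,0,0.06],"turn": 0},
  {"grip": -1,"offset": [0,0,0],"turn": 0},
  {"grip": -1,"offset": [0,0,0],"turn": 0},
])

```text
time: 16.18
tool_pos: [0.5855, 0.1879, 0.2257]
eef_rot: [0.657, 0.754, 0.0, 0.0]
ft_force: [-2.6, -1.2, 5.4]
width: 0.0064
```

Emit:
carry_out([
  {"grip": -1,"offset": [0,0,0.04],"turn": 0},
  {"grip": -1,"offset": [0,0,0],"turn": 0},
  {"grip": -1,"offset": [0,0,0],"turn": 0},
])

```text
time: 16.43
tool_pos: [0.5855, 0.1879, 0.2258]
eef_rot: [0.657, 0.754, 0.0, 0.0]
ft_force: [-2.4, -0.8, 4.2]
width: 0.0058
```

Emit:
carry_out([
  {"grip": -1,"offset": [0,0,0.05],"turn": 0},
  {"grip": -1,"offset": [0,0,0],"turn": 0},
  {"grip": -1,"offset": [0,0,0],"turn": 0},
])

```text
time: 16.68
tool_pos: [0.5854, 0.1879, 0.2258]
eef_rot: [0.657, 0.754, 0.0, 0.0]
ft_force: [-0.3, -1.1, 2.8]
width: 0.0062
```

Emit:
carry_out([
  {"grip": -1,"offset": [0,0,0.03],"turn": 0},
  {"grip": -1,"offset": [0,0,0],"turn": 0},
  {"grip": -1,"offset": [0,0,0],"turn": 0},
])

```text
time: 16.93
tool_pos: [0.5854, 0.1879, 0.2259]
eef_rot: [0.657, 0.754, 0.0, 0.0]
ft_force: [1.6, -1.6, 0.2]
width: 0.0057
```

Emit:
carry_out([
  {"grip": -1,"offset": [0.05,0.007,0.01],"turn": 0},
  {"grip": -1,"offset": [0,0,0],"turn": 0},
  {"grip": -1,"offset": [0,0,0],"turn": 0},
])

```text
time: 17.18
tool_pos: [0.5854, 0.1879, 0.226]
eef_rot: [0.657, 0.754, -0.0, -0.0]
ft_force: [-0.2, -1.0, -1.0]
width: 0.0057
```

Emit:
carry_out([
  {"grip": -1,"offset": [0.05,0.007,0.01],"turn": 0},
  {"grip": -1,"offset": [0,0,0],"turn": 0},
  {"grip": -1,"offset": [0,0,0],"turn": 0},
])

```text
time: 17.43
tool_pos: [0.5856, 0.1879, 0.226]
eef_rot: [0.657, 0.754, -0.001, -0.001]
ft_force: [-1.9, -1.4, -1.6]
width: 0.0062
```

Emit:
carry_out([
  {"grip": -1,"offset": [0.05,0.007,0],"turn": 0},
  {"grip": -1,"offset": [0,0,0],"turn": 0},
  {"grip": -1,"offset": [0,0,0],"turn": 0},
])

```text
time: 17.68
tool_pos: [0.586, 0.1881, 0.226]
eef_rot: [0.657, 0.754, -0.001, -0.001]
ft_force: [-4.8, -0.9, -1.3]
width: 0.0061
```

Emit:
carry_out([
  {"grip": -1,"offset": [0.05,0.007,0],"turn": 0},
  {"grip": -1,"offset": [0,0,0],"turn": 0},
  {"grip": -1,"offset": [0,0,0],"turn": 0},
])

```text
time: 17.93
tool_pos: [0.586, 0.1881, 0.226]
eef_rot: [0.657, 0.754, -0.001, -0.001]
ft_force: [-6.5, -1.6, -0.6]
width: 0.0061
```

Seated on the collar at x = 0.586. I'll relieve the push, then release slowly.

Emit:
carry_out([
  {"grip": -1,"offset": [-0.05,-0.007,0],"turn": 0},
  {"grip": -1,"offset": [-0.03,-0.004,0],"turn": 0},
  {"grip": -1,"offset": [0,0,0],"turn": 0},
  {"grip": -1,"offset": [0,0,0],"turn": 0},
], newtons=30)

```text
time: 18.27
tool_pos: [0.586, 0.188, 0.226]
eef_rot: [0.657, 0.754, -0.001, -0.001]
ft_force: [-3.7, -0.6, -2.5]
width: 0.0063
```

Emit:
carry_out([
  {"grip": -0.84,"offset": [-0.02,0,0],"turn": 0},
  {"grip": -0.8,"offset": [0,0,0],"turn": 0},
  {"grip": -0.76,"offset": [0,0,0],"turn": 0},
  {"grip": -0.72,"offset": [0,0,0],"turn": 0},
  {"grip": -0.68,"offset": [0,0,0],"turn": 0},
  {"grip": -0.64,"offset": [0,0,0],"turn": 0},
  {"grip": -0.6,"offset": [0,0,0],"turn": 0},
  {"grip": -0.6,"offset": [0,0,0],"turn": 0},
], newtons=20)

```text
time: 18.93
tool_pos: [0.5866, 0.1881, 0.2271]
eef_rot: [0.657, 0.754, 0.0, 0.0]
ft_force: [-0.3, 0.0, -0.5]
width: 0.0171
```

```bash
python3 look.py d2 scene 260 100 130 98
```

```text
18.9333 [0.5866 0.1881 0.2271] yaw_y 0.13659584843455197 F [-0.346   0.0357 -0.5307] T [ 0.0507 -0.0643 -0.0413] w 0.017092535835160797
```

View pics/d2.png

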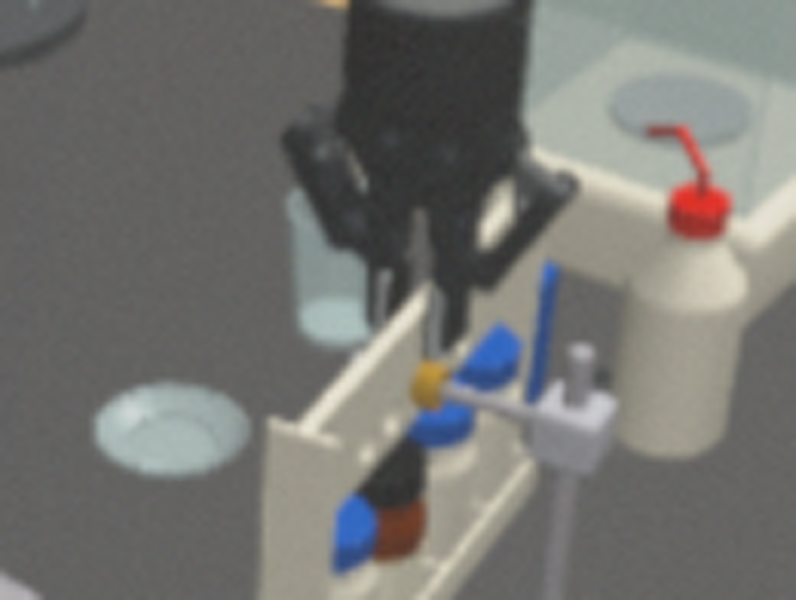

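It hangs level and free of the fingers. Withdrawing straight up, then back.

Emit:
carry_out([
  {"grip": -0.5,"offset": [0,0,0],"turn": 0},
  {"grip": -0.5,"offset": [0,0,0.3],"turn": 0},
  {"grip": -0.5,"offset": [0,0,0.5],"turn": 0},
  {"grip": -0.5,"offset": [0,0,0.8],"turn": 0},
  {"grip": -0.5,"offset": [0,0,1],"turn": 0},
  {"grip": -0.5,"offset": [0,0,1],"turn": 0},
  {"grip": -0.5,"offset": [0,0,1.5],"turn": 0},
  {"grip": -0.5,"offset": [0,0,2],"turn": 0},
  {"grip": -0.5,"offset": [0,0,2],"turn": 0},
  {"grip": -0.5,"offset": [-2,0,1],"turn": 0},
  {"grip": -0.5,"offset": [-3,0,0],"turn": 0},
  {"grip": -0.5,"offset": [-3,-2,0],"turn": 0},
  {"grip": -0.5,"offset": [-3,-3,0],"turn": 0},
  {"grip": -0.5,"offset": [-3,-3,0],"turn": 0},
  {"grip": -0.5,"offset": [0,-3,0],"turn": 0},
  {"grip": -0.5,"offset": [0,-3,0],"turn": 0},
  {"grip": -0.5,"offset": [0,-3,0],"turn": 0},
  {"grip": -0.5,"offset": [0,-2,0],"turn": 0},
  {"grip": -0.5,"offset": [0,0,0],"turn": 0},
  {"grip": -0.5,"offset": [0,0,0],"turn": 0},
])

```text
time: 20.65
tool_pos: [0.4475, -0.0014, 0.3291]
eef_rot: [0.658, 0.753, 0.001, 0.001]
ft_force: [-0.1, -0.6, -0.1]
width: 0.0213
```

```bash
python3 look.py e1 scene 260 100 130 98; python3 look.py e2 top 0 0 560 420
```

```text
20.65 [ 0.4475 -0.0014  0.3291] yaw_y 0.13440428829161766 F [-0.1423 -0.5689 -0.0825] T [0.0006 0.0406 0.021 ] w 0.02132281147900068
20.7 [ 0.4475 -0.0007  0.3288] yaw_y 0.13588842101938958 F [-0.2506  0.5011 -0.2427] T [ 0.0198 -0.0213 -0.0399] w 0.02110171010838501
```

View pics/e1.png

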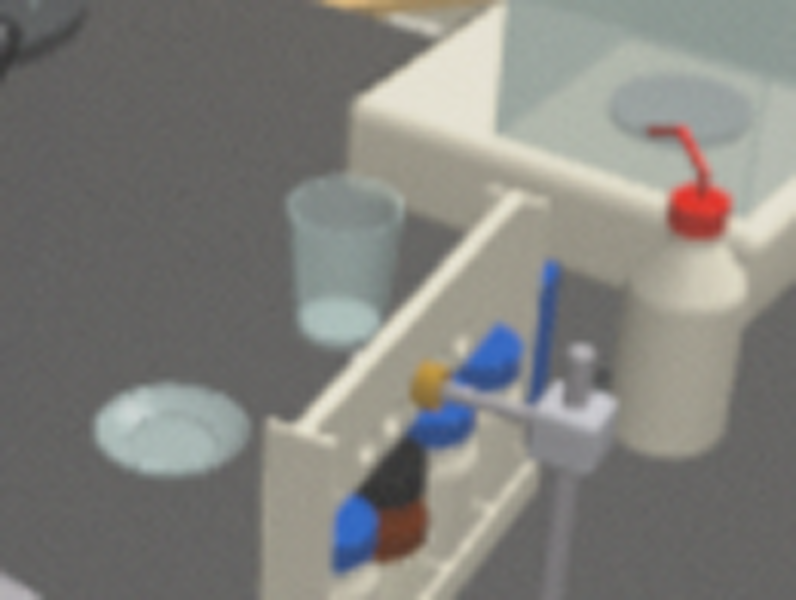

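View pics/e2.png

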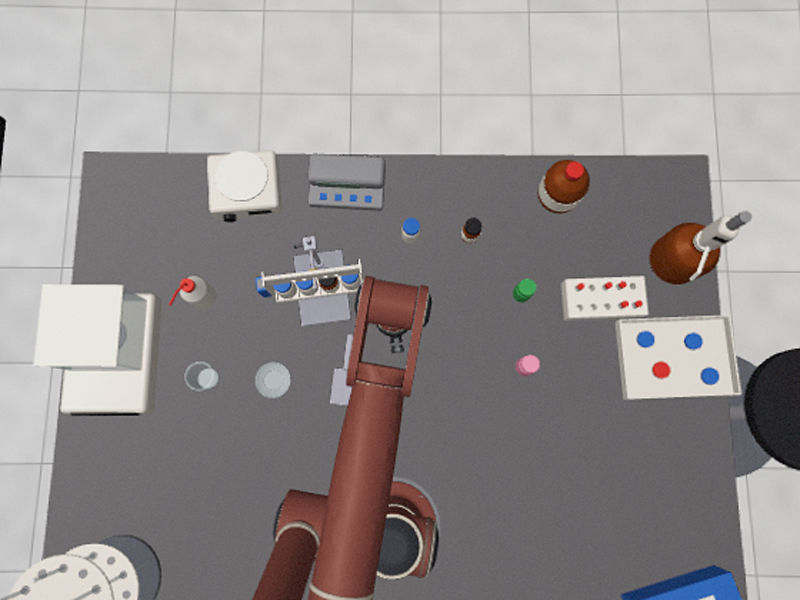

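View pics/e1_full.png

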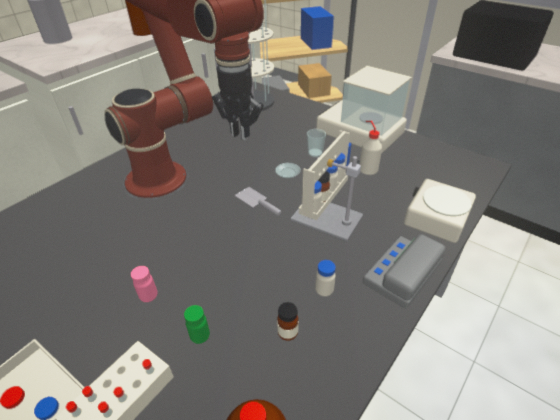

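The carrier hangs level from the middle hole, with all four jars in their wells and the bystanders unmoved. One last zoomed check of the collar gap.

Run:
```python
from h import *
np.set_printoptions(precision=4,suppress=True)
a=cv2.imread("pics/e2_full.png");b=cv2.imread("pics/e1_full.png")
A=cv2.resize(a[160:215,175:257],None,fx=9.7,fy=9.7,interpolation=cv2.INTER_CUBIC);cv2.imwrite("pics/f1.png",A)
crop("",b,315,145,40,30,20,"pics/f2.png")
```

```text
(no output)
```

View pics/f1.png

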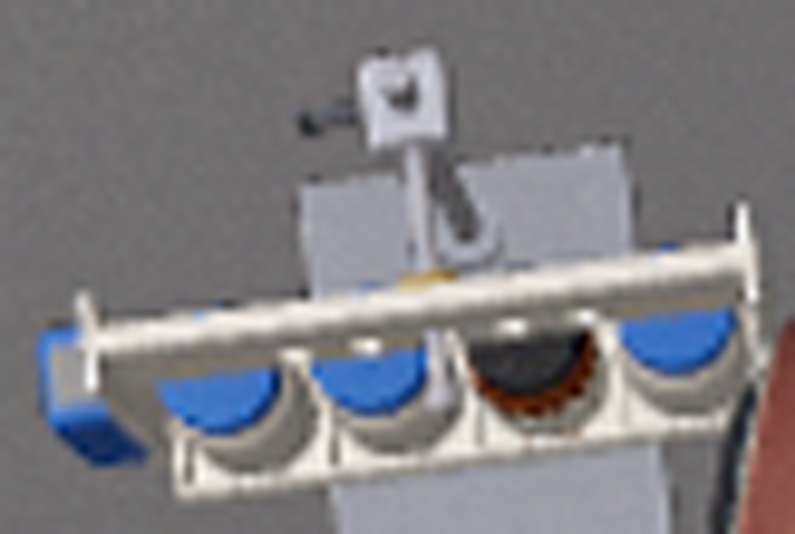

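View pics/f2.png

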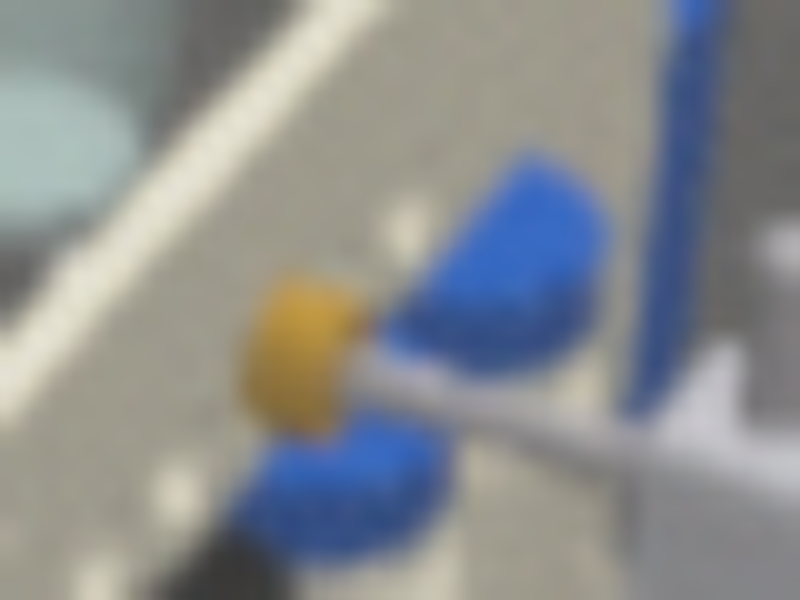

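The bar lies against the collar in both views: no pin shows between them at (300,355). The ball end sticks out in front at (440,390) in the top crop.

```bash
python3 -c "
from bench import r
print(r.hand_in())"
```

```text
the job is handed in; nothing more can be done
None
```

The carrier hangs level by the middle hole, pushed back against the brass collar, and I handed the job in at about 20.7 s.

- **Hole choice:** The full amber jar was in the well at y = -27 mm, which puts the load's centre of mass at about y = 0. That is right under the middle hole.
- **Feeling for the pin:** I triangulated its height at about 0.209 m. First contact came at about 2.5 N and showed the hole sitting slightly high, so I lowered the carrier about 1.5 mm and it slid on freely.
- **Seating:** I met the collar at x = 0.586 m, as calculated. The hardest push against the stand was about 6.5 N along the pin. While lowering, the tool pressed down on the pin with up to 6.2 N, which I eased off before letting go.
- **Last checks:** After release the tool force was zero. Both views show the carrier level, the bar against the collar, all four jars in their wells and the gripper clear. By eye the other things on the bench have not moved, though the arm partly hid the spatula in the last top view.
- **One disagreement:** In the scene view the hole centres appeared up to 6 mm too far toward +x. I think this is because the bright spots I measured are the lit lower walls of the holes. I relied on touch for the final alignment.

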